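Load the table lantern with a candle and screw its cap home

ROBOT

A 6-joint arm with a two-finger parallel gripper is mounted at the origin on the work surface. World frame = base frame: x ahead of the robot, y to its left, z up, the work surface at z = 0. Lengths are in m, angles in rad, forces in N, time in s.
With the tool pointing down it reaches from about 0.25 to 0.725 m from the base axis. Payload 4 kg.
Tool frame: the origin (TCP) lies at the very end of the fingers, on their centre line; the grasp point (between the pads) lies 19 mm behind it; z points along the fingers, y is the line along which they close (so a half turn about z gives the same grasp; the last joint's range is limited). The gripper opens to 85 mm and grips with 20 to 120 N. Pads are 22 mm wide; open, the fingers measure 114 mm over their backs; the gripper's body (76 mm by 85 mm) begins 54 mm behind the grasp point. The pads swing forward as they close: fully open they stand 13 mm farther back than shut.
Start: joints at [-1.184, 0.241, 0.005, 1.335, 0, 1.571], TCP at [0.189, -0.463, 0.231] pointing down, gripper open.
Joint ranges: [-2.72, 2.72], [-1.05, 1.87], [-1.09, 1.28], [-1.99, 2.15], [-1.42, 1.44], [-3.14, 3.14]. Speed limits (rad/s): [2.79, 2.79, 3.14, 3.14, 3.14, 3.14].

INTERFACE

Orientations are given as a unit quaternion [x, y, z, w].
In Python, from workcell import bot, vision, workorder gives the robot as it stands.
- The arm moves only by the shell command python3 -m creep 'ROWS' [OPENING]. ROWS is JSON, a list of rows, each a list of 2 entries, a list of its own where there are three numbers: the shift along the tool's x, y, z in mm, then the turn, a rotation vector about the tool's x, y, z in rad. In form: [[[dx, dy, dz], [wx, wy, wz]], ...]. A call has 1 to 12 rows; each row shifts and turns the commanded pose from where the row before left it, along the tool's axes as they then stand; what a row does not reach is not made up. A row lasts 1/8 s, in which the tool goes at most 62.5 mm and 10.7 degrees, less where a joint would pass 70% of its speed; a pose out of reach is approached as far as the arm can. A call is refused whole if a number of a shift passes 62.5 or a number of a turn 0.188, either way. A call with a gripper value outside its range is refused whole. OPENING is the finger opening in mm, from 0 to 85.4, set as the call begins (- or left out, the last holds). The fingers move at their own pace and stop on an object; the grip force is fixed at half the most. Time passes only in rows, so rows that do not move let the fingers close. It gives the time, the measured TCP pose, the force, the opening and the grip force at its end, in the units of the state.
- bot.get_obs(): the state, without advancing time (a new reading comes with each control period).
- vision.camera(name): name is "scene" or "side" or "wrist"; returns a dict with "image" (420x560x3 uint8, blue, green, red), "z_map" (420x560 float32, m along the optical axis (not along the pixel's ray), 0 where there is no reading), "K" (3x3 intrinsics, pixels), "rvec" (rotation vector, rad) and "tvec" (3), from world to camera coordinates, as OpenCV has them; the wrist camera has in their place "tool_from_camera" (4x4, takes a point from camera to tool coordinates, whose origin is the TCP and whose axes are the flange's). Camera axes: x right, y down, z forward; pixel columns grow to the right and rows downward; lengths in m; the calibration is good to about 2 mm. A picture is of the moment at which its call begins: read the wrist's pose just before it.
- workorder.job_done(): hands the job in; it is judged then, once.
Trained networks look in a picture, given as the dict that the camera call returned (one of the last four; its "shot" number tells which), for a name from the list of things; names that differ only in an ending like _2 or _b are one class to them, and where a whole thing is asked for, a point or a joint stands for the part that bears it (a point fixed in the world has none). Each returns a list of dicts, best first, with "score" (0 to 1); they miss things now and then, are a little off and sometimes report something else, mostly with a low value. They report only what shows in the picture. A call takes as long as a camera call. They do not tell look-alikes from the thing itself.
- vision.spot_in(picture, query): "position" ([column, row] in pixels, amid what is visible of it).
- vision.place_of(picture, query): "position" ([column, row] in pixels: a listed point, or the origin of a listed thing).
The state is a dict: "clock": time; "joint_pos": joint angles; "joint_vel": joint speeds; "tau": joint torques, N m; "eef_pos": TCP position; "tool_rot": TCP orientation; "ft_force": force on the tool from outside, world axes, zero at the start; "ft_torque": the same for the moment, N m; "grip_width": finger opening in m; "grasp_force": force on a finger pad.
Only numpy, scipy, OpenCV 4.12 (cv2) and the standard library are available. Lean on these libraries where they do the work, as an engineer would, in place of code of your own. Each camera call takes 0.05 s, during which the arm holds its last target. There are 200 camera calls.

TASK

Stand the slim candle upright inside the open lantern, lowering it in rather than dropping it. Then set the lantern's cap on its neck with the two pins resting on the low threads (not straight into the gaps), turn it back counter-clockwise until the pins drop into the gaps, and screw it forward clockwise until it is fully home against the stop. Let go, and do not knock or shift anything else on the table.

Things in the scene. Friction and masses are not known exactly. Their poses are not given: they have to be found in the camera images.
- lantern: Open candle lantern, fixed. Square wooden base 140 mm wide, 22 mm high; on it a round glass, then an upright brass neck, both 100 mm inside, 108 mm outside, with the open rim at z = 135 mm. Candle floor inside at z = 22 mm. Outside the neck is a two-start thread, crest diameter 124 mm, repeating every half turn. Origin: centre of the base's underside, z up, x and y square with the base.
- lantern_gap (a point): On the lantern's axis at rim height (z = 135 mm), x along the lantern's x. The thread's two gaps lie at its +x and -x sides: each 28 degrees wide (14 either side), floor 110 mm above the table. The cap's pins drop in when the cap's x axis lies along this x (either way round, within 10 degrees). Turning back over a gap ends at the stop block on its far side.
- lantern_lead (a point): On the axis at rim height, x axis 42 degrees clockwise (from above) of the gap's: middle of the low thread, which runs from 14 to 76 degrees clockwise of each gap, flat top 126 mm above the table. Beneath it a channel (8 mm pin plus about 1.5 mm play) leads from the gap clockwise, falling 6 mm.
- lantern_home (a point): On the axis at rim height, x axis 72 degrees clockwise (from above) of the gap's: where the cap's x axis lies (either way round) when fully home, pins against the stops. The raised stop blocks fill 76 to 166 degrees clockwise of each gap, top 131 mm above the table, reaching down past the thread.
- cap: The lantern's loose brass cap, about 0.32 kg, skirt down on the table: 139 mm outer, 133 mm inner diameter, flat top at z = 38 mm, ceiling inside at 32 mm. Two 8 mm round pins stick inward at its +x and -x sides to 57 mm from the axis, centred at z = 5 mm. Origin: centre of its underside, z up. Origin's height: 125 mm on the low threads, 109 in the gaps, 103 home. Light friction, no spring.
- cap_grip (a point): On the cap's axis, 64 mm above its lower edge, in the upright finger plate on top: 56 mm long (along x, in line with the pins), 14 mm thick (along y), from z = 38 to 82 mm of the cap. Axes as the cap's.
- candle: The slim ivory pillar candle, loose, upright: 44 mm diameter, 108 mm tall, about 0.14 kg, a soft wick of 4 mm on top. Origin: centre of its underside, z up. The stump and the mill stand close to it, on either side.
- stump: Bystander: thick short ivory candle, 64 mm diameter, 55 mm tall, 80 to 87 mm from the slim candle (axis to axis). Origin: centre of underside.
- mill: Bystander: turned wooden pepper mill, 48 mm diameter, 124 mm tall, 80 to 84 mm from the slim candle (axis to axis). Origin: centre of underside.
- bottle_mid: Bystander: full wine bottle standing nearest the robot, 74 mm diameter, 300 mm tall. Origin: centre of underside.
- bottle_left: Bystander: full wine bottle at the back left, 74 mm diameter, 300 mm tall. Origin: centre of underside.
- bottle_right: Bystander: full wine bottle at the back right, 74 mm diameter, 300 mm tall. Origin: centre of underside.
- carafe: Bystander: white stoneware carafe, far left, 104 mm diameter, 186 mm tall. Origin: centre of underside.
- bowl: Bystander: terracotta bowl, far right, 120 mm diameter, 50 mm tall. Origin: centre of underside.
Mind the look-alikes: they are no part of the job. What is shaped like the candle but green or turquoise is not meant.

How it is judged:
By the outcome, as a careful person would: the job done as asked, in the order asked, and still so for the second after the job is handed in, with the robot touching nothing.
It also fails if it takes over 72 s, if anything falls off the work surface, if the arm or the gripper's body presses on something with over 40 N, if the wrist force passes 120 N, or if a joint passes its speed limit or range.

## Working session

There is one attempt and no reset: what is moved stays moved. The work goes in short steps, Python scripts to look and compute and a shell command to move; the robot and the scene stay as the last step left them, time stands still between calls to the robot, and variables do not carry over. Pictures are saved under pics/ and viewed, at most 10 in all, crops included, and the job is handed in when it is done.

```bash
ls; mkdir -p pics
cat > h.py <<'E'
import numpy as np, cv2
from scipy.spatial.transform import Rotation as R
from workcell import bot, vision, workorder
def cam(n):
    o=bot.get_obs(); p=vision.camera(n)
    if n=="wrist":
        T=np.eye(4);T[:3,:3]=R.from_quat(o["tool_rot"]).as_matrix();T[:3,3]=o["eef_pos"]
        p["W"]=T@np.array(p["tool_from_camera"])
    else:
        M=np.eye(4);M[:3,:3]=cv2.Rodrigues(np.array(p["rvec"],float))[0];M[:3,3]=np.ravel(p["tvec"])
        p["W"]=np.linalg.inv(M)
    return p
def at_z(p,uv,z):
    "pixel -> world at height z"
    d=p["W"][:3,:3]@np.linalg.inv(p["K"])@np.array([uv[0],uv[1],1.]);c=p["W"][:3,3]
    return c+d*(z-c[2])/d[2]
def cloud(p):
    z=p["z_map"];v,u=np.indices(z.shape);K=p["K"]
    q=np.stack([(u-K[0][2])/K[0][0]*z,(v-K[1][2])/K[1][1]*z,z],-1)
    w=q@p["W"][:3,:3].T+p["W"][:3,3]; w[z==0]=np.nan
    return w
E
python3 - <<'E'
from h import *
o=bot.get_obs();print(o["clock"],o["eef_pos"],R.from_quat(o["tool_rot"]).as_matrix().round(3).tolist(),o["ft_force"])
for n in ["scene","side"]:
    p=cam(n);cv2.imwrite(f"pics/{n}.png",p["image"]);w=cloud(p);print(n,p["W"].round(3).tolist())
    for q in ["lantern","lantern_gap","lantern_home","cap","cap_grip","candle","stump","mill","bottle_mid","bottle_left","bottle_right","carafe","bowl"]:
        zz={"lantern_gap":.135,"lantern_home":.135,"cap_grip":.064}.get(q,0)
        print(q,[(round(r["score"],2),np.round(r["position"]).astype(int).tolist(),at_z(p,r["position"],zz)[:2].round(3).tolist()) for r in vision.place_of(p,q)[:3]])
E
```

```text
pics
0.0 [ 0.18837976 -0.46248413  0.23040434] [[0.926, 0.377, -0.001], [0.377, -0.926, 0.002], [0.0, -0.002, -1.0]] [ 0.00748241 -0.34187517  0.09549127]
scene [[0.304, 0.793, -0.528, 1.13], [0.953, -0.247, 0.177, -0.179], [0.01, -0.557, -0.831, 1.0], [0.0, 0.0, 0.0, 1.0]]
lantern [(0.7, [178, 227], [0.444, -0.253])]
lantern_gap [(0.58, [164, 197], [0.444, -0.262])]
lantern_home [(0.88, [165, 197], [0.444, -0.26])]
cap [(0.55, [297, 265], [0.647, 0.013])]
cap_grip [(0.88, [299, 252], [0.647, 0.016])]
candle [(0.86, [381, 216], [0.575, 0.278]), (0.7, [169, 196], [0.335, -0.26]), (0.67, [357, 165], [0.387, 0.286])]
stump [(0.74, [354, 197], [0.494, 0.23])]
mill [(0.81, [404, 182], [0.487, 0.389])]
bottle_mid [(0.7, [275, 200], [0.435, 0.018])]
bottle_left [(0.7, [390, 268], [0.725, 0.235])]
bottle_right [(0.64, [213, 317], [0.719, -0.22])]
carafe [(0.79, [433, 233], [0.666, 0.387])]
bowl [(0.84, [138, 325], [0.686, -0.39])]
side [[-0.729, -0.489, 0.479, 0.027], [-0.685, 0.517, -0.513, 0.577], [0.003, -0.702, -0.712, 0.905], [0.0, 0.0, 0.0, 1.0]]
lantern [(0.95, [367, 208], [0.46, -0.264])]
lantern_gap [(0.82, [374, 176], [0.452, -0.253])]
lantern_home [(0.56, [373, 174], [0.461, -0.26])]
cap [(0.95, [256, 228], [0.642, 0.017]), (0.42, [234, 303], [0.505, 0.226])]
cap_grip [(0.69, [258, 207], [0.651, -0.003]), (0.23, [183, 357], [0.451, 0.41]), (0.21, [233, 302], [0.474, 0.252])]
candle [(0.91, [196, 301], [0.576, 0.286]), (0.65, [251, 347], [0.392, 0.278]), (0.63, [212, 330], [0.487, 0.311])]
stump [(0.57, [234, 302], [0.508, 0.224])]
mill [(0.97, [182, 363], [0.475, 0.405])]
bottle_mid [(0.72, [307, 268], [0.446, 0.024])]
bottle_left [(0.95, [170, 256], [0.735, 0.245])]
bottle_right [(0.8, [292, 176], [0.717, -0.218])]
carafe [(0.95, [136, 305], [0.672, 0.391])]
bowl [(0.57, [332, 158], [0.682, -0.381])]
```

View pics/scene.png

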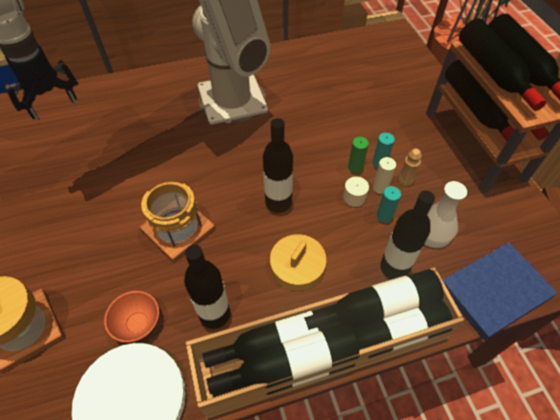

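View pics/side.png

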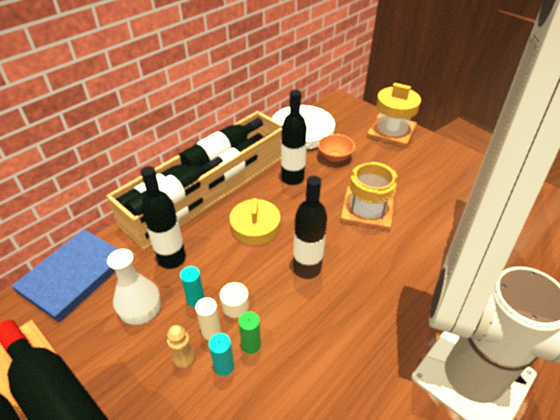

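The scene view shows the ivory candle at about (385,175), with the stump at (355,192) and the mill at (410,165). The open lantern is at (172,215) and the cap at (298,262). The side view agrees: candle (208,318), lantern (370,195), cap (255,222). Next I'll measure these with depth.

```bash
cat > m.py <<'E'
from h import *
for n in ["scene","side"]:
    p=cam(n);w=cloud(p)
    def top(c,r,z,dz=.004):
        m=(np.hypot(w[...,0]-c[0],w[...,1]-c[1])<r)&(abs(w[...,2]-z)<dz)
        q=w[m]
        if len(q)<5: return print(n,c,z,len(q))
        e=cv2.minEnclosingCircle(q[:,:2].astype(np.float32))
        print(n,z,len(q),"mean",q.mean(0).round(4),"circ",np.round(e[0],4),round(e[1],4)); return q
    for nm,c,r,z in [("candle",(.487,.311),.035,.108),("stump",(.50,.227),.045,.055),("mill",(.478,.40),.03,.118),("tq1",(.576,.28),.04,.108),("tq2",(.42,.36),.04,.108),("green",(.39,.285),.04,.108),("cap",(.645,.014),.085,.038),("plate",(.645,.014),.05,.082),("lantern",(.448,-.258),.08,.135)]:
        print(nm,end=" ");q=top(c,r,z,.008 if nm=="mill" else .004)
        if nm=="plate" and q is not None: print(cv2.minAreaRect((q[:,:2]*1000).astype(np.float32)))
        if nm=="lantern" and q is not None:
            f=lambda a:np.hypot(q[:,0]-a[0],q[:,1]-a[1])-a[2]
            from scipy.optimize import least_squares
            s=least_squares(f,[.448,-.258,.052],loss="soft_l1",f_scale=.002);print(s.x)
    for zc in (.022,):
        m=(np.hypot(w[...,0]-.448,w[...,1]+.258)<.11)&(abs(w[...,2]-zc)<.004)
        print("base",m.sum(),cv2.minAreaRect((w[m][:,:2]*1000).astype(np.float32)))
E
python3 m.py
```

```text
candle scene 0.108 152 mean [0.4872 0.3138 0.1093] circ [0.486  0.3162] 0.0227
stump scene 0.055 318 mean [0.4962 0.2307 0.0563] circ [0.4944 0.2312] 0.0329
mill scene 0.118 109 mean [0.4842 0.3937 0.1188] circ [0.4807 0.3962] 0.0174
tq1 scene 0.108 176 mean [0.5787 0.2838 0.1091] circ [0.5797 0.2844] 0.0231
tq2 scene 0.108 133 mean [0.4035 0.3495 0.1093] circ [0.4037 0.352 ] 0.0241
green scene 0.108 141 mean [0.3981 0.2742 0.1092] circ [0.3964 0.2759] 0.0227
cap scene 0.038 1805 mean [0.6529 0.012  0.0394] circ [0.6483 0.0129] 0.0701
plate scene 0.082 121 mean [0.6501 0.0126 0.0826] circ [0.6496 0.0131] 0.0285
((649.04443359375, 12.70881462097168), (14.885763168334961, 56.20582962036133), 40.97529602050781)
lantern scene 0.135 483 mean [ 0.4582 -0.255   0.1344] circ [ 0.4547 -0.2549] 0.063
[ 0.45491775 -0.25430215  0.05368429]
base 919 ((454.88330078125, -253.87548828125), (141.1536865234375, 140.64129638671875), 29.23005485534668)
candle side 0.108 295 mean [0.4853 0.3156 0.1085] circ [0.4865 0.3142] 0.0227
stump side 0.055 508 mean [0.4947 0.2326 0.0554] circ [0.4956 0.2308] 0.0329
mill side 0.118 197 mean [0.4767 0.3985 0.1183] circ [0.4805 0.3973] 0.017
tq1 side 0.108 245 mean [0.578  0.2857 0.1085] circ [0.5792 0.2851] 0.0225
tq2 side 0.108 346 mean [0.402  0.3512 0.1084] circ [0.4027 0.3506] 0.0222
green side 0.108 314 mean [0.3954 0.2765 0.1085] circ [0.3962 0.276 ] 0.022
cap side 0.038 1285 mean [0.6457 0.0179 0.0387] circ [0.6519 0.0156] 0.0728
plate side 0.082 77 mean [0.6487 0.015  0.0824] circ [0.6491 0.0125] 0.0282
((650.038818359375, 13.420846939086914), (13.588445663452148, 56.13854217529297), 45.15359878540039)
lantern side 0.135 281 mean [ 0.4565 -0.2503  0.1341] circ [ 0.4556 -0.2543] 0.0639
[ 0.45597177 -0.25385985  0.05255969]
base 658 ((455.9254150390625, -253.87440490722656), (139.73631286621094, 142.79823303222656), 28.829078674316406)
```

```bash
python3 -m creep '[[[-20,0,-60],[0,0,0.05]],[[0,0,-60],[0,0,0.05]],[[0,0,0],[0,0,0]]]' 85; python3 -c "
from h import *
o=bot.get_obs();print(o['joint_pos'],o['eef_pos'])"
```

```text
clock: 1.88
eef_pos: [0.1708, -0.4727, 0.3562]
tool_rot: [0.99, 0.143, 0.001, 0.005]
ft_force: [-0.1, -0.4, -0.8]
grip_width: 0.0854
grasp_force: 0.0
[-1.22399880e+00  2.22010693e-01  3.01828941e-01  1.63952850e+00
  1.70585646e-05  1.63151841e+00] [ 0.17084135 -0.47270109  0.3561999 ]
```

Run:
```python
from h import *
for n in ["scene","side"]:
    p=cam(n);w=cloud(p).reshape(-1,3);w=w[~np.isnan(w[:,0])]
    d=w[:,:2]-[.4555,-.254];r=np.hypot(*d.T);a=np.degrees(np.arctan2(d[:,1],d[:,0]))
    print(n,[(int(k),int((m).sum()),(round(float(np.max(w[m,2]))*1000),round(float(np.median(w[m,2]))*1000)) if m.any() else None) for k in range(-180,180,10) for m in [(r>.0565)&(r<.0625)&(a>=k)&(a<k+10)&(w[:,2]>.095)]])
p=cam("wrist");print(p["tool_from_camera"],p["K"])
s=cam("side")["image"][145:235,320:420];cv2.imwrite("pics/l.png",cv2.resize(s,None,fx=6,fy=6,interpolation=3))
```

```text
scene [(-180, 1, (132, 132)), (-170, 0, None), (-160, 0, None), (-150, 1, (134, 134)), (-140, 5, (133, 132)), (-130, 8, (135, 133)), (-120, 7, (133, 132)), (-110, 8, (136, 133)), (-100, 12, (135, 133)), (-90, 10, (134, 132)), (-80, 13, (134, 129)), (-70, 16, (135, 128)), (-60, 27, (136, 124)), (-50, 32, (136, 117)), (-40, 23, (129, 122)), (-30, 30, (130, 113)), (-20, 38, (131, 114)), (-10, 36, (129, 109)), (0, 32, (131, 111)), (10, 24, (128, 110)), (20, 18, (113, 109)), (30, 17, (114, 104)), (40, 40, (134, 115)), (50, 34, (133, 116)), (60, 22, (134, 121)), (70, 26, (135, 124)), (80, 12, (136, 132)), (90, 10, (137, 131)), (100, 7, (135, 133)), (110, 7, (133, 133)), (120, 7, (135, 133)), (130, 5, (134, 133)), (140, 4, (131, 130)), (150, 2, (135, 132)), (160, 0, None), (170, 0, None)]
side [(-180, 16, (129, 109)), (-170, 12, (132, 116)), (-160, 2, (96, 96)), (-150, 4, (111, 111)), (-140, 16, (133, 122)), (-130, 3, (133, 132)), (-120, 7, (135, 133)), (-110, 3, (134, 133)), (-100, 3, (133, 132)), (-90, 2, (134, 133)), (-80, 2, (132, 132)), (-70, 2, (134, 133)), (-60, 3, (133, 133)), (-50,
[... 173 characters left out ...]
33, 117)), (50, 22, (133, 121)), (60, 30, (135, 116)), (70, 31, (134, 114)), (80, 42, (133, 114)), (90, 36, (133, 116)), (100, 42, (133, 115)), (110, 44, (134, 114)), (120, 43, (136, 116)), (130, 19, (133, 120)), (140, 20, (128, 120)), (150, 24, (129, 117)), (160, 26, (128, 107)), (170, 20, (127, 110))]
[[ 4.96561510e-04 -9.54476241e-01 -2.98286538e-01  7.54782771e-02]
 [ 9.99999834e-01  3.86344329e-04  4.28463668e-04 -3.11147177e-04]
 [-2.93717079e-04 -2.98286701e-01  9.54476274e-01 -1.42780715e-01]
 [ 0.00000000e+00  0.00000000e+00  0.00000000e+00  1.00000000e+00]] [[297.68994832   0.         279.15744778]
 [  0.         297.68994832 204.13683688]
 [  0.           0.           1.        ]]
```

View pics/l.png

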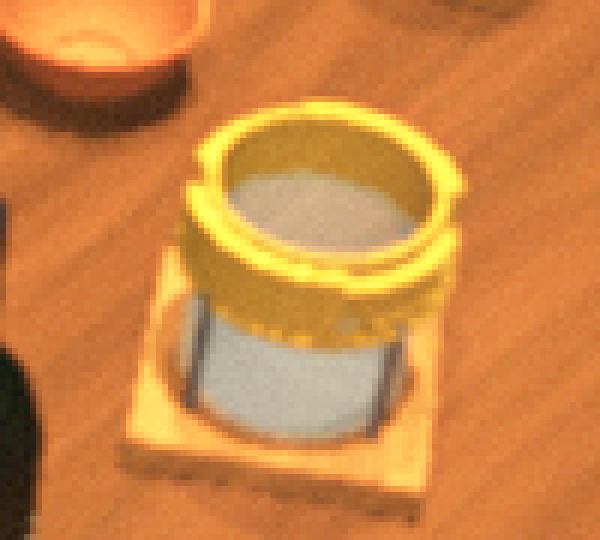

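The depth profile puts the thread gaps at 29° and 209°, with the low thread from −47° to 15° and the stops where the spec says. That matches the picture: neck centre about (320,190) in the crop, with notches at its left and right edges.

Targets:
- **Candle:** (0.486, 0.315)
- **Cap:** (0.6495, 0.013), plate axis at 133°
- **Lantern:** (0.4555, −0.254)

Next I'll move to the candle at yaw 90°.

```bash
cat > g.py <<'E'
from h import *
import sys
# usage: g.py x y z yaw_deg -> error in tool axes (mm, rad)
o=bot.get_obs();M=R.from_quat(o["tool_rot"]).as_matrix()
x,y,z,a=map(float,sys.argv[1:5]);a=np.radians(a)
G=np.array([[np.cos(a),np.sin(a),0],[np.sin(a),-np.cos(a),0],[0,0,-1]])
print("shift mm",(M.T@(np.array([x,y,z])-o["eef_pos"])*1000).round(1),"turn",R.from_matrix(M.T@G).as_rotvec().round(4),
 "pos",o["eef_pos"].round(4),"f",o["ft_force"].round(1),"t",o["ft_torque"].round(2),"w",round(o["grip_width"],4),round(o["grasp_force"],1),"clk",round(o["clock"],2),"j",np.degrees(o["joint_pos"]).round(0))
E
python3 -m creep '[[[0,0,-10],[0,0,-0.183]],[[0,0,-10],[0,0,-0.183]],[[0,0,-10],[0,0,-0.183]],[[0,0,-10],[0,0,-0.183]],[[0,0,-10],[0,0,-0.183]],[[0,0,0],[0,0,-0.183]],[[0,0,0],[0,0,-0.183]],[[0,0,0],[0,0,0]]]' 66; python3 g.py 0.486 0.315 0.40 90
```

```text
clock: 3.08
eef_pos: [0.1703, -0.4701, 0.399]
tool_rot: [0.709, 0.705, 0.001, -0.002]
ft_force: [-0.4, -0.0, 0.9]
grip_width: 0.0659
grasp_force: 0.0
shift mm [786.6 312.    1.1] turn [-0.0012 -0.0031 -0.0048] pos [ 0.1703 -0.4701  0.399 ] f [-0.4 -0.   0.9] t [-0.01 -0.03  0.02] w 0.0659 0.0 clk 3.08 j [-70.  14.  25. 101.  -0.  20.]
```

```bash
python3 -m creep '[[[30,15,0],[0,0,0]],[[60,27,0],[0,0,0]],[[60,27,0],[0,0,0]],[[60,27,0],[0,0,0]],[[60,27,0],[0,0,0]],[[60,27,0],[0,0,0]],[[60,27,0],[0,0,0]],[[60,27,0],[0,0,0]],[[60,27,0],[0,0,0]],[[60,27,0],[0,0,0]],[[60,18,0],[0,0,0]],[[0,0,0],[0,0,0]]]'; python3 g.py 0.486 0.315 0.20 90
```

```text
clock: 4.58
eef_pos: [0.4361, 0.1353, 0.3982]
tool_rot: [0.707, 0.707, -0.002, -0.001]
ft_force: [-0.7, -0.1, 0.4]
grip_width: 0.066
grasp_force: 0.0
shift mm [179.8  50.9 197.9] turn [-0.0041  0.0006  0.0011] pos [0.4361 0.1353 0.3982] f [-0.7 -0.1  0.4] t [-0.05  0.01  0.  ] w 0.066 0.0 clk 4.58 j [ 17.   9.  18. 100.   0. 107.]
```

```bash
python3 -m creep '[[[45,13,0],[0,0,0]],[[45,13,30],[0,0,0]],[[45,13,50],[0,0,0]],[[45,12,60],[0,0,0]],[[0,0,58],[0,0,0]],[[0,0,0],[0,0,0]],[[0,0,0],[0,0,0]]]'; python3 g.py 0.486 0.315 0.07 90
python3 - <<'E'
from h import *
p=cam("wrist");w=cloud(p);cv2.imwrite("pics/w1.png",p["image"])
m=(np.hypot(w[...,0]-.486,w[...,1]-.315)<.035)&(abs(w[...,2]-.108)<.005);q=w[m]
print(len(q), q.mean(0).round(4) if len(q) else 0, cv2.minEnclosingCircle(q[:,:2].astype(np.float32)) if len(q) else 0)
E
```

```text
clock: 5.45
eef_pos: [0.4855, 0.2993, 0.2201]
tool_rot: [0.709, 0.705, 0.002, 0.0]
ft_force: [-0.0, 0.4, 1.1]
grip_width: 0.0656
grasp_force: 0.0
shift mm [ 15.5  -0.  150.1] turn [ 0.003  -0.0017 -0.0052] pos [0.4855 0.2993 0.2201] f [-0.   0.4  1.1] t [ 0.02 -0.09  0.04] w 0.0656 0.0 clk 5.45 j [ 32.  22.  10.  78.  -0. 122.]
1842 [0.485  0.3146 0.1081] ((0.48505136370658875, 0.31352731585502625), 0.021917127072811127)
```

View pics/w1.png

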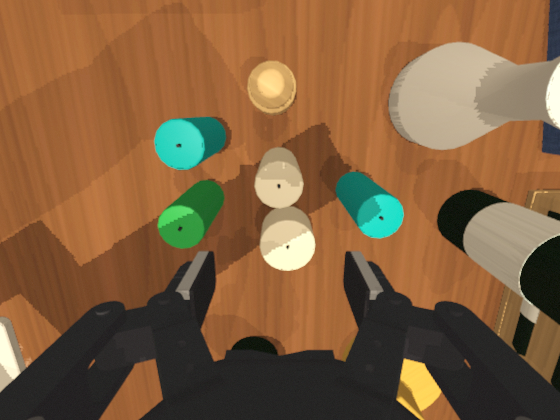

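The wrist view shows the ivory candle's top at (278,185), the stump at (287,240) and the mill at (271,87). The finger line is clear of both turquoise candles. Next I'll centre on the candle and go down.

```bash
python3 -m creep '[[[15,0,20],[0,0,-0.004]],[[0,0,40],[0,0,0]],[[0,0,40],[0,0,0]],[[0,0,35],[0,0,0]],[[0,0,15],[0,0,0]],[[0,0,0],[0,0,0]],[[0,0,0],[0,0,0]]]'; python3 g.py 0.4857 0.3147 0.07 90
```

```text
clock: 6.38
eef_pos: [0.486, 0.3155, 0.0701]
tool_rot: [0.707, 0.707, 0.002, 0.0]
ft_force: [-0.1, 0.1, -0.6]
grip_width: 0.0655
grasp_force: 0.0
shift mm [-0.8 -0.3  0.1] turn [ 0.0039 -0.0025  0.0006] pos [0.486  0.3155 0.0701] f [-0.1  0.1 -0.6] t [-0.01 -0.01 -0.02] w 0.0655 0.0 clk 6.38 j [ 33.  29.  -2.  58.   0. 123.]
```

```bash
python3 -m creep '[[[0,0,0],[0,0,0]],[[0,0,0],[0,0,0]],[[0,0,0],[0,0,0]],[[0,0,0],[0,0,0]],[[0,0,-5],[0,0,0]],[[0,0,-20],[0,0,0]],[[0,0,-40],[0,0,0]],[[0,0,-60],[0,0,0]],[[0,0,-60],[0,0,0]],[[0,0,-60],[0,0,0]],[[0,0,-60],[0,0,0]],[[0,0,-55],[0,0,0]]]' 30;  python3 g.py 0.4555 -0.254 0.42 90
```

```text
clock: 7.88
eef_pos: [0.4836, 0.3141, 0.4299]
tool_rot: [0.707, 0.707, 0.0, 0.0]
ft_force: [1.6, 1.2, -2.1]
grip_width: 0.0429
grasp_force: 61.3
shift mm [-568.1  -28.7    9.6] turn [ 0.0006 -0.0004  0.001 ] pos [0.4836 0.3141 0.4299] f [ 1.6  1.2 -2.1] t [ 0.08 -0.14 -0.02] w 0.0429 61.3 clk 7.88 j [ 33.  26.  47. 111.   0. 123.]
```

```bash
python3 -m creep '[[[-15,-2,0],[0,0,0]],[[-35,-3,0],[0,0,0]],[[-55,-3,0],[0,0,0]],[[-60,-3,0],[0,0,0]],[[-60,-3,0],[0,0,0]],[[-60,-3,0],[0,0,0]],[[-60,-3,0],[0,0,0]],[[-60,-3,0],[0,0,0]],[[-60,-3,0],[0,0,0]],[[-55,-3,0],[0,0,0]],[[-33,0,0],[0,0,0]],[[-15,0,0],[0,0,0]]]';  python3 -m creep '[[[0,0,0],[0,0,0]],[[0,0,0],[0,0,0]]]'; python3 g.py 0.4555 -0.254 0.25 90
python3 - <<'E'
from h import *
for n in ["scene","side"]:
    p=cam(n);w=cloud(p);o=bot.get_obs()["eef_pos"]
    d=np.hypot(w[...,0]-o[0],w[...,1]-o[1])
    m=(d<.04)&(w[...,2]<o[2]-.005)&(w[...,2]>.2)
    q=w[m];print(n,len(q),q.min(0).round(4),q.max(0).round(4),np.median(q,0).round(4))
p=cam("side");u=p["K"]@(np.linalg.inv(p["W"])@np.append(o,1))[:3];u=(u/u[2])[:2].astype(int);print(u)
c=p["image"][max(u[1]-90,0):u[1]+120,max(u[0]-110,0):u[0]+110];cv2.imwrite("pics/held.png",cv2.resize(c,None,fx=2.6,fy=2.6))
E
```

```text
clock: 9.38
eef_pos: [0.4552, -0.2552, 0.4268]
tool_rot: [0.708, 0.707, -0.0, -0.001]
ft_force: [-0.6, 1.1, -2.0]
grip_width: 0.0431
grasp_force: 61.5
clock: 9.62
eef_pos: [0.4559, -0.2523, 0.4278]
tool_rot: [0.706, 0.708, 0.0, -0.0]
ft_force: [0.7, 0.1, -1.8]
grip_width: 0.0426
grasp_force: 61.5
shift mm [ -1.8  -0.4 177.8] turn [ 0.     -0.0007  0.0025] pos [ 0.4559 -0.2523  0.4278] f [ 0.7  0.1 -1.8] t [0.02 0.04 0.01] w 0.0426 61.5 clk 9.62 j [-29.  18.  35. 107.   0.  61.]
scene 578 [ 0.454  -0.2739  0.3593] [ 0.4797 -0.2302  0.4229] [ 0.4737 -0.2499  0.3938]
side 481 [ 0.4346 -0.2634  0.3592] [ 0.4776 -0.2285  0.423 ] [ 0.4478 -0.2353  0.3926]
[393  75]
```

View pics/held.png

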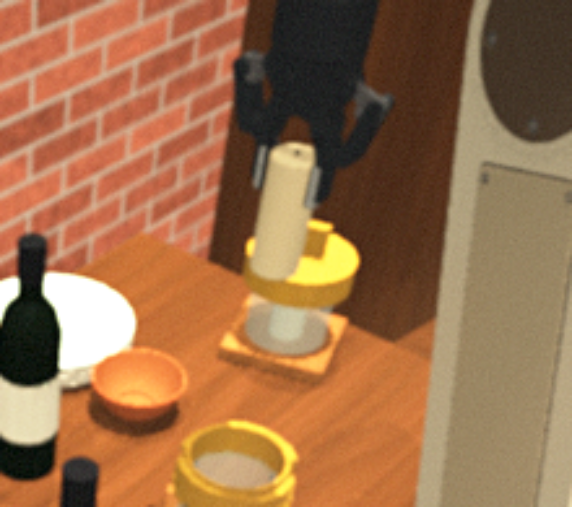

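Run:
```python
from h import *
o=bot.get_obs()["eef_pos"]
W=np.vstack([cloud(cam(n)).reshape(-1,3) for n in("scene","side")])-o
W=W[np.hypot(W[:,0],W[:,1])<.085]
for z in range(-70,90,8):
    m=(W[:,2]*1000>=z)&(W[:,2]*1000<z+8);q=W[m]
    if len(q): print(z,len(q),"rmax",np.percentile(np.hypot(q[:,0],q[:,1]),98).round(3),"x",q[:,0].min().round(3),q[:,0].max().round(3),"y",q[:,1].min().round(3),q[:,1].max().round(3))
```

```text
-70 71 rmax 0.023 x -0.02 0.022 y -0.02 0.022
-62 132 rmax 0.023 x -0.021 0.023 y -0.021 0.023
-54 136 rmax 0.023 x -0.02 0.023 y -0.021 0.023
-46 129 rmax 0.023 x -0.02 0.023 y -0.02 0.022
-38 137 rmax 0.023 x -0.021 0.023 y -0.021 0.023
-30 151 rmax 0.023 x -0.021 0.023 y -0.022 0.022
-22 143 rmax 0.023 x -0.021 0.023 y -0.02 0.022
-14 146 rmax 0.023 x -0.02 0.024 y -0.021 0.023
-6 118 rmax 0.023 x -0.02 0.025 y -0.022 0.022
2 140 rmax 0.031 x -0.031 0.035 y -0.021 0.022
10 188 rmax 0.036 x -0.033 0.038 y -0.021 0.025
18 193 rmax 0.036 x -0.035 0.038 y -0.021 0.023
26 177 rmax 0.036 x -0.034 0.036 y -0.021 0.024
34 294 rmax 0.035 x -0.033 0.035 y -0.024 0.024
42 83 rmax 0.051 x -0.05 0.052 y -0.012 0.015
50 218 rmax 0.055 x -0.053 0.055 y -0.013 0.016
58 209 rmax 0.058 x -0.055 0.059 y -0.015 0.018
66 214 rmax 0.06 x -0.058 0.06 y -0.017 0.019
74 269 rmax 0.062 x -0.06 0.063 y -0.015 0.021
82 254 rmax 0.065 x -0.064 0.065 y -0.015 0.019
```

The knuckles reach 51 mm radius about 44 mm above the TCP, and that is exactly rim height when the candle sits on its floor. That is too tight, so I'll set the candle on a free patch of table at (0.30, −0.15) and grip it about 9 mm higher.

```bash
python3 -m creep '[[[15,-22,20],[0,0,0]],[[25,-38,35],[0,0,0]],[[25,-38,45],[0,0,0]],[[25,-38,45],[0,0,0]],[[12,-20,45],[0,0,0]],[[0,0,45],[0,0,0]],[[0,0,45],[0,0,0]],[[0,0,40],[0,0,0]],[[0,0,22],[0,0,0]],[[0,0,8],[0,0,0]],[[0,0,0],[0,0,0]],[[0,0,0],[0,0,0]]]'; python3 g.py 0.30 -0.15 0.070 90
```

```text
clock: 11.38
eef_pos: [0.3024, -0.1533, 0.0807]
tool_rot: [0.707, 0.708, 0.0, 0.001]
ft_force: [-0.7, 0.5, -1.3]
grip_width: 0.0429
grasp_force: 61.8
shift mm [ 3.3 -2.5 10.7] turn [0.0021 0.0011 0.0012] pos [ 0.3024 -0.1533  0.0807] f [-0.7  0.5 -1.3] t [ 0.01  0.02 -0.01] w 0.0429 61.8 clk 11.38 j [-27.   4. -36.  50.   0.  63.]
```

```bash
python3 -m creep '[[[0,0,6],[0,0,0]],[[0,0,2],[0,0,0]],[[0,0,1],[0,0,0]],[[0,0,0],[0,0,0]]]'; python3 -m creep '[[[0,0,1],[0,0,0]],[[0,0,0],[0,0,0]]]'
```

```text
clock: 11.88
eef_pos: [0.3014, -0.1529, 0.0707]
tool_rot: [0.707, 0.707, -0.0, -0.0]
ft_force: [-0.7, 0.3, -1.8]
grip_width: 0.0427
grasp_force: 61.8
clock: 12.12
eef_pos: [0.3014, -0.1529, 0.0697]
tool_rot: [0.707, 0.707, -0.0, -0.0]
ft_force: [-0.5, -0.1, -2.2]
grip_width: 0.0429
grasp_force: 61.8
```

```bash
for i in 1 2; do python3 -m creep '[[[0,0,0.5],[0,0,0]],[[0,0,0.5],[0,0,0]],[[0,0,0],[0,0,0]]]'|egrep 'eef|ft_f'; done
```

```text
eef_pos: [0.3015, -0.1531, 0.0694]
ft_force: [-3.0, 1.2, 7.0]
eef_pos: [0.3016, -0.1531, 0.0694]
ft_force: [-5.3, 3.1, 19.7]
```

```bash
python3 -m creep '[[[0,0,-1],[0,0,0]],[[0,0,0],[0,0,0]]]' | egrep 'eef|ft_f'; python3 -m creep '[[[0,0,0],[0,0,0]],[[0,0,0],[0,0,0]],[[0,0,0],[0,0,0]],[[0,0,-5],[0,0,0]],[[0,0,-4],[0,0,0]],[[0,0,0],[0,0,0]]]' 56 | egrep 'eef|width'; python3 -m creep '[[[0,0,0],[0,0,0]],[[0,0,0],[0,0,0]],[[0,0,0],[0,0,0]],[[0,0,0],[0,0,0]]]' 30; python3 g.py 0.4555 -0.254 0.22 90
```

```text
eef_pos: [0.3015, -0.1531, 0.0694]
ft_force: [-3.2, 2.1, 8.6]
eef_pos: [0.3019, -0.1531, 0.0782]
grip_width: 0.0559
clock: 14.38
eef_pos: [0.3017, -0.153, 0.0782]
tool_rot: [0.707, 0.707, 0.0, 0.0]
ft_force: [-1.8, 0.6, 5.5]
grip_width: 0.0427
grasp_force: 60.6
shift mm [-101.2  153.8 -141.7] turn [0.0008 0.0003 0.001 ] pos [ 0.3017 -0.153   0.0782] f [-1.8  0.6  5.5] t [ 0.06  0.2  -0.07] w 0.0427 60.6 clk 14.38 j [-27.   4. -37.  49.   0.  63.]
```

```bash
python3 -m creep '[[[0,0,-15],[0,0,0]],[[0,0,-40],[0,0,0]],[[0,0,-55],[0,0,0]],[[0,0,-50],[0,0,0]],[[-10,15,-12],[0,0,0]],[[-22,33,0],[0,0,0]],[[-28,43,0],[0,0,0]],[[-25,38,0],[0,0,0]],[[-12,18,0],[0,0,0]],[[-4,7,0],[0,0,0]],[[0,0,0],[0,0,0]],[[0,0,0],[0,0,0]]]'; python3 g.py 0.4555 -0.254 0.10 90
python3 - <<'E'
from h import *
for n in ["scene","side"]:
    p=cam(n);w=cloud(p);o=bot.get_obs()["eef_pos"]
    m=(np.hypot(w[...,0]-o[0],w[...,1]-o[1])<.04)&(w[...,2]<o[2]-.002)&(w[...,2]>.145)
    q=w[m];print(n,len(q),q.min(0).round(4),q.max(0).round(4))
E
```

```text
clock: 15.88
eef_pos: [0.4546, -0.2531, 0.2497]
tool_rot: [0.707, 0.708, -0.0, -0.0]
ft_force: [-0.1, 0.1, -1.6]
grip_width: 0.0425
grasp_force: 61.5
shift mm [ -0.9   1.  149.7] turn [-0.0007 -0.0004  0.0012] pos [ 0.4546 -0.2531  0.2497] f [-0.1  0.1 -1.6] t [ 0.    0.02 -0.  ] w 0.0425 61.5 clk 15.88 j [-29.  16.   6.  80.   0.  61.]
scene 408 [ 0.4511 -0.2749  0.1734] [ 0.4785 -0.2308  0.2479]
side 396 [ 0.4336 -0.2633  0.1703] [ 0.4774 -0.2287  0.2477]
```

Centred and upright. I'll lower it to about 4 mm above the floor.

```bash
python3 -m creep '[[[-1,1,25],[0,0,0]],[[0,0,40],[0,0,0]],[[0,0,40],[0,0,0]],[[0,0,25],[0,0,0]],[[0,0,12],[0,0,0]],[[0,0,4],[0,0,0]],[[0,0,0],[0,0,0]]]'|egrep 'eef|ft_f';python3 -m creep '[[[0,0,2],[0,0,0]],[[0,0,0.7],[0,0,0]],[[0,0,0],[0,0,0]]]'|egrep 'eef|ft_f'
```

```text
eef_pos: [0.4571, -0.255, 0.1046]
ft_force: [-0.3, -0.5, -1.6]
eef_pos: [0.4566, -0.2548, 0.1013]
ft_force: [0.2, 0.4, -1.7]
```

```bash
for i in 1 2 3 ; do python3 -m creep '[[[0,0,0.6],[0,0,0]],[[0,0,0],[0,0,0]]]'|egrep 'eef|ft_f'; done
```

```text
eef_pos: [0.4565, -0.2547, 0.1004]
ft_force: [-1.0, -0.5, -2.3]
eef_pos: [0.4565, -0.2548, 0.1002]
ft_force: [-1.7, 1.2, 2.7]
eef_pos: [0.4566, -0.2548, 0.1002]
ft_force: [-1.9, 1.3, 7.8]
```

```bash
python3 -m creep '[[[0,0,-0.5],[0,0,0]],[[0,0,0],[0,0,0]],[[0,0,0],[0,0,0]],[[0,0,0],[0,0,0]]]' 54|egrep 'eef|ft_f|wid';python3 -m creep '[[[0,0,-6],[0,0,0]],[[0,0,-25],[0,0,0]],[[0,0,-50],[0,0,0]],[[0,0,-60],[0,0,0]],[[0,0,-60],[0,0,0]],[[0,0,-60],[0,0,0]],[[0,0,-30],[0,0,-0.18]],[[0,0,0],[0,0,-0.18]],[[0,0,0],[0,0,-0.18]],[[0,0,0],[0,0,-0.18]],[[0,0,0],[0,0,0]]]' 54; python3 g.py .6495 .013 .4 133
python3 - <<'E'
from h import *
p=cam("side");w=cloud(p)
for p in (p,cam("scene")):
    w=cloud(p);q=w[(np.hypot(w[...,0]-.4555,w[...,1]+.254)<.043)&(w[...,2]>.06)&(w[...,2]<.142)]
    t=q[abs(q[:,2]-.13)<.006];print(len(q),q.max(0),len(t),t.mean(0), cv2.minEnclosingCircle(t[:,:2].astype(np.float32)))
E
```

```text
eef_pos: [0.4565, -0.2548, 0.0996]
ft_force: [0.5, 0.6, -0.2]
grip_width: 0.0543
clock: 19.85
eef_pos: [0.4565, -0.2547, 0.3911]
tool_rot: [0.413, 0.911, -0.0, 0.0]
ft_force: [-1.3, -0.8, -0.4]
grip_width: 0.0543
grasp_force: 0.0
shift mm [ 74.3 321.6  -8.9] turn [ 0.0002  0.0004 -0.0316] pos [ 0.4565 -0.2547  0.3911] f [-1.3 -0.8 -0.4] t [ 0.01 -0.    0.01] w 0.0543 0.0 clk 19.85 j [-29.  16.  27. 101.   0.  20.]
223 [ 0.48134634 -0.23185027  0.13469809] 148 [ 0.45714261 -0.25211035  0.12975412] ((0.45946478843688965, -0.2548162341117859), 0.02338162623345852)
355 [ 0.48054323 -0.2326381   0.13658086] 236 [ 0.45915195 -0.25423091  0.13075323] ((0.4575899839401245, -0.2546294033527374), 0.023103367537260056)
```

```bash
python3 -m creep '[[[6,25,0],[0,0,-0.03]],[[13,56,0],[0,0,0]],[[13,56,0],[0,0,0]],[[13,56,0],[0,0,0]],[[13,56,20],[0,0,0]],[[12,50,40],[0,0,0]],[[5,22,50],[0,0,0]],[[0,0,50],[0,0,0]],[[0,0,20],[0,0,0]],[[0,0,0],[0,0,0]],[[0,0,0],[0,0,0]]]' 40; python3 g.py .6495 .013 .046 133
python3 - <<'E'
from h import *
p=cam("wrist");w=cloud(p);cv2.imwrite("pics/w2.png",p["image"])
m=(np.hypot(w[...,0]-.65,w[...,1]-.013)<.05)&(abs(w[...,2]-.082)<.004);q=w[m]
print(len(q),q.mean(0).round(4),cv2.minAreaRect((q[:,:2]*1000).astype(np.float32)))
E
```

```text
clock: 21.32
eef_pos: [0.6403, 0.0169, 0.2139]
tool_rot: [0.399, 0.917, 0.001, 0.001]
ft_force: [-0.1, 0.3, 0.1]
grip_width: 0.0396
grasp_force: 0.0
shift mm [ -8.9   3.8 167.9] turn [ 0.0018  0.0016 -0.0005] pos [0.6403 0.0169 0.2139] f [-0.1  0.3  0.1] t [-0.03 -0.01  0.02] w 0.0396 0.0 clk 21.32 j [ 2. 31. 23. 82.  0. 49.]
773 [0.647  0.0132 0.0818] ((647.7648315429688, 12.371696472167969), (13.930235862731934, 54.67106628417969), 41.27621078491211)
```

View pics/w2.png

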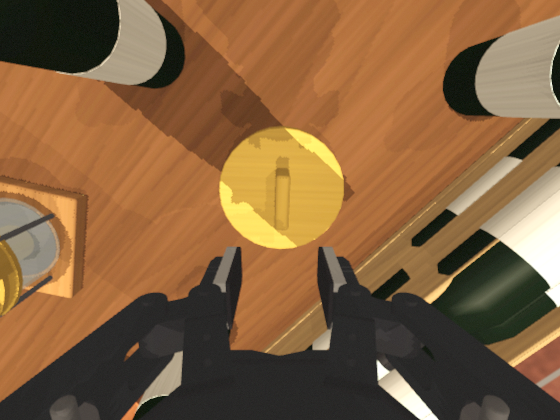

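```bash
python3 - <<'E'
import numpy as np
from scipy.optimize import least_squares,fsolve
D=np.array([(13.8,.3,.5,.231),(12.72,17.29,.5026,.356),(29,-2,.579,.07),(26,47,.5766,.43),(4,-37,.338,.078),(16,6,.520,.25),(31,23,.6405,.214),(22,10,.571,.22),(9,18,.4566,.398)])
q=np.radians(D[:,:2])
def fk(p,a,b): 
    A=a+p[4];B=a-b+p[5]
    return p[0]+p[1]*np.sin(A)+p[2]*np.sin(B),p[3]+p[1]*np.cos(A)+p[2]*np.cos(B)
s=least_squares(lambda p:np.r_[fk(p,*q.T)[0]-D[:,2],fk(p,*q.T)[1]-D[:,3]],[0,.35,.35,.1,0,1.57]);p=s.x
print(p.round(3),np.abs(s.fun).max())
for r,z in((.6485,.046),(.6485,.36)):
    t=fsolve(lambda t:np.array(fk(p,*t))-[r,z],np.radians([35,0]));print(np.degrees(t))
    e=(p[0]+p[1]*np.sin(t[0]+p[4]),p[1]*np.cos(t[0]+p[4]));f=p[2]*np.cos(t[0]-t[1]+p[5])
    print("elbow r,z-above-shoulder",e,"forearm drop",f,"wrist r",r,"wrist z = z+d")
E
python3 - <<'E'
from h import *
w=np.vstack([cloud(cam(n)).reshape(-1,3) for n in("scene","side")])
m=(w[:,2]>.2)&(w[:,0]>.05)&(w[:,0]<.75)&(abs(w[:,1]-.017)<.1);q=w[m]
for x in np.arange(.05,.75,.05):
    k=q[(q[:,0]>=x)&(q[:,0]<x+.05)]
    if len(k): print(round(x,2),len(k),k[:,2].min().round(3),k[:,2].max().round(3))
E
```

```text
[-0.01   0.492  0.396 -0.164  0.012  1.539] 0.005380776989127867
[37.55186693  9.21615922]
elbow r,z-above-shoulder (np.float64(0.2944712923491155), np.float64(0.386392361790065)) forearm drop -0.17660492453884916 wrist r 0.6485 wrist z = z+d
[34.24120126 50.14294897]
elbow r,z-above-shoulder (np.float64(0.27164893569118254), np.float64(0.4033345396466508)) forearm drop 0.12045289760428829 wrist r 0.6485 wrist z = z+d
0.05 2664 0.2 0.527
0.1 1303 0.296 0.608
0.15 1562 0.606 0.69
0.2 3395 0.638 0.721
0.25 354 0.697 0.721
0.3 799 0.636 0.703
0.35 1626 0.611 0.693
0.4 2138 0.2 0.682
0.45 1700 0.2 0.671
0.5 855 0.597 0.658
0.55 2417 0.265 0.669
0.6 7504 0.216 0.669
0.65 10575 0.217 0.667
```

The wrist view shows the plate at (282,200), aligned with the fingers, and the forearm passes well over the bottle. Next I'll go down and grip it.

```bash
python3 -m creep '[[[-8,3,20],[0,0,0.016]],[[0,0,40],[0,0,0]],[[0,0,45],[0,0,0]],[[0,0,35],[0,0,0]],[[0,0,10],[0,0,0]],[[0,0,0],[0,0,0]],[[0,0,0],[0,0,0]]]' 40|egrep 'ft_f'; python3 g.py .6485 .0127 .047 132
```

```text
ft_force: [-0.7, 0.3, 0.1]
shift mm [-0.1 -0.5 17.2] turn [0.0027 0.0023 0.0017] pos [0.6487 0.0131 0.0642] f [-0.7  0.3  0.1] t [-0.04 -0.03 -0.02] w 0.0401 0.0 clk 22.35 j [ 1. 37. 10. 63. -0. 49.]
```

```bash
python3 -m creep '[[[0,-0.5,12],[0,0,0]],[[0,0,5],[0,0,0]],[[0,0,0],[0,0,0]]]'|egrep 'eef|ft_f'; python3 -m creep '[[[0,0,0],[0,0,0]],[[0,0,0],[0,0,0]],[[0,0,0],[0,0,0]],[[0,0,0],[0,0,0]],[[0,0,0],[0,0,0]]]' 5; python3 g.py .6485 .0127 .047 132
```

```text
eef_pos: [0.6461, 0.0128, 0.0446]
ft_force: [0.4, -0.6, -0.5]
clock: 23.35
eef_pos: [0.6471, 0.0129, 0.0457]
tool_rot: [0.406, 0.914, 0.0, 0.0]
ft_force: [0.8, 0.6, 1.6]
grip_width: 0.0133
grasp_force: 59.2
shift mm [-1.1  0.9 -1.3] turn [0.0006 0.0005 0.002 ] pos [0.6471 0.0129 0.0457] f [0.8 0.6 1.6] t [ 0.06 -0.08 -0.09] w 0.0133 59.2 clk 23.35 j [ 1. 37.  9. 61.  0. 49.]
```

```bash
python3 -m creep '[[[0,0,-5],[0,0,0]],[[0,0,-20],[0,0,0]],[[0,0,-45],[0,0,0]],[[0,0,-60],[0,0,0]],[[0,0,-60],[0,0,0]],[[0,0,-60],[0,0,0]],[[0,0,-55],[0,0,0]],[[0,0,-35],[0,0,0]],[[0,0,-10],[0,0,0]],[[0,0,0],[0,0,0]]]' |egrep 'eef|ft_f|width'; python3 g.py .4555 -.254 .40 132
```

```text
eef_pos: [0.647, 0.0127, 0.3956]
ft_force: [0.3, -0.5, -2.9]
grip_width: 0.0133
shift mm [ -69.5 -320.9   -4.5] turn [0.0004 0.0005 0.002 ] pos [0.647  0.0127 0.3956] f [ 0.3 -0.5 -2.9] t [-0.02  0.01  0.  ] w 0.0133 58.7 clk 24.6 j [  1.  36.  59. 113.  -0.  49.]
```

```bash
python3 -m creep '[[[-5,-20,0],[0,0,0]],[[-9,-42,0],[0,0,0]],[[-12,-55,0],[0,0,0]],[[-12,-57,0],[0,0,0]],[[-12,-57,0],[0,0,0]],[[-10,-50,0],[0,0,0]],[[-6,-28,0],[0,0,0]],[[-3,-12,0],[0,0,-0.1]],[[0,0,0],[0,0,-0.17]],[[0,0,0],[0,0,-0.17]],[[0,0,0],[0,0,-0.17]],[[0,0,0],[0,0,0]]]' |egrep 'eef|ft_f|width';python3 -m creep '[[[0,0,0],[0,0,0]]]' >/dev/null; python3 g.py .4555 -.254 .30 167
python3 - <<'E'
from h import *
from scipy.optimize import least_squares
o=bot.get_obs()["eef_pos"];z0=o[2]-.0457
for n in("scene","side"):
    w=cloud(cam(n)).reshape(-1,3)
    d=np.hypot(w[:,0]-o[0],w[:,1]-o[1])
    q=w[(d<.09)&(w[:,2]>z0+.004)&(w[:,2]<z0+.034)]
    s=least_squares(lambda a:np.hypot(q[:,0]-a[0],q[:,1]-a[1])-.0695,[*o[:2]],loss="soft_l1",f_scale=.001)
    a=w[d<.085];a=a[(a[:,2]>z0-.02)&(a[:,2]<z0+.045)]
    print(n,len(q),s.x.round(4),"lowest",np.percentile(a[:,2],[1,3]).round(4),"expected",z0.round(4),"tcp",o.round(4))
    t=w[(d<.066)&(abs(w[:,2]-z0-.038)<.006)]
    print("tilt",np.linalg.lstsq(np.c_[t[:,:2]-o[:2],np.ones(len(t))],t[:,2],rcond=None)[0].round(4))
p=cam("side");u=p["K"]@(np.linalg.inv(p["W"])@np.append(o,1))[:3];u=(u/u[2])[:2].astype(int)
c=p["image"][max(u[1]-80,0):u[1]+140,max(u[0]-110,0):u[0]+110];cv2.imwrite("pics/held2.png",cv2.resize(c,None,fx=2.6,fy=2.6))
E
```

```text
eef_pos: [0.4542, -0.2533, 0.3939]
ft_force: [0.4, -0.3, -4.4]
grip_width: 0.0134
shift mm [-1.2 -0.4 94.5] turn [ 0.0005 -0.0017 -0.0012] pos [ 0.4545 -0.2534  0.3945] f [ 0.  -0.8 -2.9] t [-0.    0.   -0.01] w 0.0132 59.2 clk 26.23 j [-29.  16.  28. 102.  -0. -16.]
scene 790 [ 0.4553 -0.2523] lowest [0.3515 0.3543] expected 0.3488 tcp [ 0.4545 -0.2534  0.3945]
tilt [-0.0016  0.0021  0.3882]
side 693 [ 0.4586 -0.2535] lowest [0.3501 0.3523] expected 0.3488 tcp [ 0.4545 -0.2534  0.3945]
tilt [ 0.0075 -0.0031  0.3876]
```

View pics/held2.png

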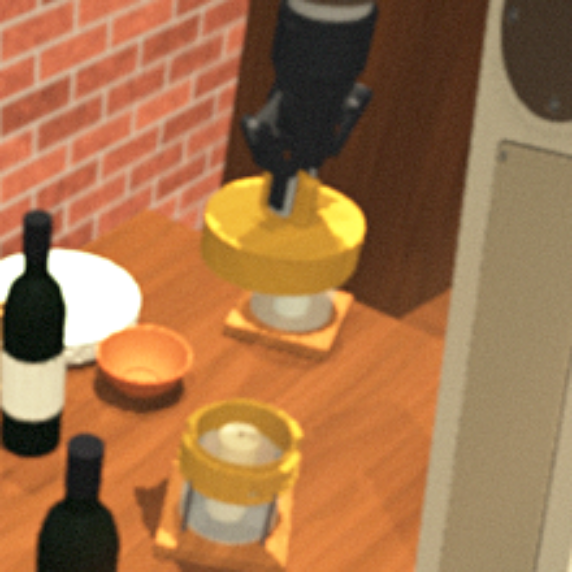

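The cap hangs level over the lantern. In the crop the candle is visible inside at (238,435), with the cap above it at (283,235). Next I'll lower it onto the low threads.

```bash
python3 -m creep '[[[0,0,20],[0,0,0]],[[0,0,45],[0,0,0]],[[0,0,55],[0,0,0]],[[0,0,45],[0,0,0]],[[0,0,30],[0,0,0]],[[0,0,12],[0,0,0]],[[0,0,6],[0,0,0]],[[0,0,0],[0,0,0]],[[0,0,0],[0,0,0]]]' |egrep 'ft_f|width'; python3 g.py .4540 -.2536 .1707 167
```

```text
ft_force: [0.4, -0.4, -3.2]
grip_width: 0.0131
shift mm [ 1.9  0.1 13. ] turn [-0.0007  0.0026  0.001 ] pos [ 0.4558 -0.2541  0.1837] f [ 0.4 -0.4 -3.2] t [-0.01  0.01 -0.06] w 0.0131 59.1 clk 27.5 j [-29.  18.  -2.  70.  -0. -16.]
```

```bash
python3 -m creep '[[[1.9,0,2],[0,0,0]],[[0,0,5],[0,0,0]],[[0,0,3],[0,0,0]],[[0,0,0],[0,0,0]]]' |egrep 'eef|ft_f'; for i in 1 2 3; do python3 -m creep '[[[0,0,1],[0,0,0]],[[0,0,0],[0,0,0]]]' |egrep 'eef|ft_f'; done
```

```text
eef_pos: [0.4528, -0.2531, 0.1718]
ft_force: [0.3, -0.7, -3.4]
eef_pos: [0.4531, -0.2532, 0.1713]
ft_force: [-0.3, -0.3, -2.8]
eef_pos: [0.4532, -0.2533, 0.1706]
ft_force: [0.4, -0.5, -2.3]
eef_pos: [0.4533, -0.2533, 0.1704]
ft_force: [-1.9, 0.7, 6.0]
```

```bash
python3 -m creep '[[[0,-0.2,0],[0,0,-0.1]],[[0,-0.2,0],[0,0,-0.12]],[[0,-0.2,0],[0,0,-0.12]],[[0,-0.2,0],[0,0,-0.12]],[[0,-0.2,0],[0,0,-0.1]],[[0,0,0],[0,0,0]]]' |egrep 'eef|ft_f|wid'; python3 g.py .4541 -.2549 .1547 209
```

```text
eef_pos: [0.4538, -0.2548, 0.1696]
ft_force: [0.9, -1.1, -0.5]
grip_width: 0.0134
shift mm [-0.3 -0.1 14.9] turn [-0.0022  0.0007 -0.1728] pos [ 0.4538 -0.2548  0.1696] f [ 0.9 -1.1 -0.5] t [-0.36 -0.11  0.08] w 0.0134 59.6 clk 29.5 j [-29.  18.  -3.  68.  -0. -48.]
```

```bash
python3 -m creep '[[[0,-0.2,0],[0,0,-0.09]],[[0,-0.1,0],[0,0,-0.08]],[[0,0,1],[0,0,0]],[[0,0,2],[0,0,0]],[[0,0,2],[0,0,0]],[[0,0,0],[0,0,0]]]' |egrep 'ft_f|wid'; python3 g.py .4541 -.2549 .1547 209
```

```text
ft_force: [-0.6, 0.5, -2.8]
grip_width: 0.0134
shift mm [-0.7 -1.   9.3] turn [ 0.0006 -0.0003 -0.0024] pos [ 0.453  -0.2544  0.164 ] f [-0.6  0.5 -2.8] t [0.04 0.03 0.01] w 0.0134 59.2 clk 30.25 j [-29.  18.  -4.  68.   0. -58.]
```

The pins are dropping freely into the gaps, so I'll continue to the floor.

```bash
python3 -m creep '[[[0,0,3],[0,0,0]],[[0,0,3],[0,0,0]],[[0,0,2],[0,0,0]],[[0,0,0],[0,0,0]]]' |egrep 'eef|ft_f'; for i in 1 2 3; do python3 -m creep '[[[0,0,0.7],[0,0,0]],[[0,0,0],[0,0,0]]]' |egrep 'eef|ft_f'; done; python3 g.py .4541 -.2549 .1547 209
```

```text
eef_pos: [0.453, -0.2544, 0.1561]
ft_force: [0.4, 0.4, -3.3]
eef_pos: [0.4532, -0.2545, 0.1557]
ft_force: [0.2, 0.4, -2.0]
eef_pos: [0.4532, -0.2545, 0.1549]
ft_force: [-0.0, 0.6, -3.0]
eef_pos: [0.4533, -0.2545, 0.1546]
ft_force: [-1.4, 0.8, -0.8]
shift mm [-0.6 -0.7 -0.1] turn [-0.0004  0.0002 -0.0019] pos [ 0.4533 -0.2545  0.1546] f [-1.4  0.8 -0.8] t [0.04 0.16 0.03] w 0.0132 59.6 clk 31.5 j [-29.  19.  -5.  66.  -0. -58.]
```

```bash
python3 -m creep '[[[0,0.2,0.3],[0,0,0.1]],[[0,0.2,0.5],[0,0,0.1]],[[0,0.2,0.5],[0,0,0.1]],[[0,0,0],[0,0,0]]]' >/dev/null; python3 g.py .4544 -.2528 .1487 137;  python3 -m creep '[[[0,0.2,0.5],[0,0,0.1]],[[0,0.2,0.5],[0,0,0.1]],[[0,0,0],[0,0,0]]]' >/dev/null; python3 g.py .4544 -.2528 .1487 137
```

```text
shift mm [-1.   1.5  4.9] turn [-9.000e-04  2.300e-03  9.557e-01] pos [ 0.4537 -0.2545  0.1536] f [ 0.8 -0.  -0.4] t [-0.15 -0.31 -0.08] w 0.0134 59.5 clk 32.0 j [-29.  19.  -5.  66.  -0. -41.]
shift mm [-1.2  1.2  3.5] turn [-0.0009  0.0013  0.7569] pos [ 0.4532 -0.254   0.1522] f [-1.1 -1.  -0.3] t [-0.24 -0.21  0.01] w 0.013 59.4 clk 32.38 j [-29.  19.  -5.  66.  -0. -30.]
```

```bash
python3 -m creep '[[[0,0.2,0.5],[0,0,0.1]],[[0,0.2,0.5],[0,0,0.1]],[[0,0.2,0.5],[0,0,0.1]],[[0,0,0],[0,0,0]]]' >/dev/null; python3 g.py .4544 -.2528 .1487 137;  python3 -m creep '[[[0,0.2,0.5],[0,0,0.1]],[[0,0.2,0.5],[0,0,0.1]],[[0,0.2,0.4],[0,0,0.1]],[[0,0,0],[0,0,0]]]' >/dev/null; python3 g.py .4544 -.2528 .1487 137
```

```text
shift mm [-1.6  0.9  1.5] turn [-8.000e-04 -4.000e-04  4.576e-01] pos [ 0.4527 -0.2532  0.1502] f [ 0.6 -1.  -2.3] t [-0.12  0.01 -0.03] w 0.0135 59.3 clk 32.88 j [-29.  19.  -5.  66.  -0. -12.]
shift mm [-1.5  0.5  0. ] turn [-0.0003 -0.0007  0.1582] pos [ 0.4529 -0.2524  0.1487] f [ 1.   0.4 -3.2] t [ 0.03  0.02 -0.01] w 0.0134 59.2 clk 33.38 j [-29.  19.  -6.  66.  -0.   5.]
```

```bash
python3 -m creep '[[[-0.5,0.1,0.2],[0,0,0.08]],[[-0.5,0.1,0.2],[0,0,0.06]],[[0,0,0],[0,0,0]]]' >/dev/null; python3 g.py .4544 -.2528 .1487 137; for i in 1 2 ; do python3 -m creep '[[[0,0,0.1],[0,0,0.03]],[[0,0,0],[0,0,0]]]' >/dev/null; python3 g.py .4544 -.2528 .1487 137; done
```

```text
shift mm [-0.7  1.4  0.1] turn [-0.0027 -0.0006  0.0181] pos [ 0.4529 -0.2534  0.1488] f [-4.7 -1.7  0.5] t [-0.52  0.9   0.33] w 0.0132 59.7 clk 33.75 j [-29.  19.  -5.  66.  -0.  13.]
shift mm [-0.8  2.   0.2] turn [-0.004  -0.0005 -0.0107] pos [ 0.4524 -0.2537  0.1489] f [-6.7 -2.5  3.3] t [-0.69  1.25  1.11] w 0.0131 60.7 clk 34.0 j [-29.  19.  -5.  66.  -0.  14.]
shift mm [-0.8  2.2  0.2] turn [-0.0042 -0.0005 -0.0399] pos [ 0.4523 -0.2538  0.1489] f [-7.6 -3.5  3.4] t [-0.75  1.37  1.35] w 0.0135 72.6 clk 34.25 j [-29.  19.  -5.  66.  -0.  16.]
```

```bash
python3 -m creep '[[[0,-1,0],[0,0,0.04]],[[0,0,0],[0,0,0.02]],[[0,0,0],[0,0,0]]]' >/dev/null; python3 g.py .4544 -.2528 .1487 137; python3 -m creep '[[[0,1,0],[0,0,-0.05]],[[0,0,0],[0,0,-0.03]],[[0,0,0],[0,0,0]]]' >/dev/null; python3 g.py .4544 -.2528 .1487 137
python3 - <<'E'
from h import *
for n in ("scene","side"):
    w=cloud(cam(n)).reshape(-1,3);d=np.hypot(w[:,0]-.4555,w[:,1]+.254)
    t=w[(d>.035)&(d<.066)&(abs(w[:,2]-.141)<.008)];print(n,len(t),np.median(t[:,2]).round(4))
    print("tilt",np.linalg.lstsq(np.c_[t[:,:2]-[.4555,-.254],np.ones(len(t))],t[:,2],rcond=None)[0].round(4))
E
```

```text
shift mm [-0.8  2.3  0.3] turn [-0.0031 -0.0004 -0.0947] pos [ 0.4521 -0.2537  0.149 ] f [-6.6 -1.8  2.7] t [-0.51  1.16  2.88] w 0.0133 112.2 clk 34.62 j [-29.  19.  -6.  66.  -0.  19.]
shift mm [-0.8  2.1  0.1] turn [-0.0039 -0.0006 -0.0214] pos [ 0.4524 -0.2538  0.1488] f [-6.8 -3.7  3.6] t [-0.63  1.3   0.88] w 0.0133 63.0 clk 35.0 j [-29.  19.  -5.  66.  -0.  15.]
scene 1150 0.1425
tilt [-0.0058 -0.0028  0.1425]
side 740 0.1417
tilt [-0.0013 -0.0036  0.1417]
```

```bash
python3 -m creep '[[[0,0.7,0],[0,0,-0.02]],[[0,0,0],[0,0,0]]]' >/dev/null; python3 g.py .4544 -.2528 .1487 137; python3 -m creep '[[[0,0,0],[0,0,0]],[[0,0,0],[0,0,0]],[[0,0,0],[0,0,0]]]' 45|egrep 'ft_f|wid'; python3 -m creep '[[[0,0,-8],[0,0,0]],[[0,0,-30],[0,0,0]],[[0,0,-50],[0,0,0]],[[0,0,-50],[0,0,0]],[[-20,0,-10],[0,0,0]],[[-30,0,0],[0,0,0]],[[0,0,0],[0,0,0]],[[0,0,0],[0,0,0]]]'|egrep 'eef|ft_f|wid'
python3 - <<'E'
from h import *
for n in ("scene","side","wrist"):
    p=cam(n);w=cloud(p);d=np.hypot(w[...,0]-.4555,w[...,1]+.254)
    t=w[(d<.066)&(abs(w[...,2]-.141)<.006)];q=w[(d<.05)&(abs(w[...,2]-.185)<.004)]
    print(n,len(t),np.median(t[:,2]).round(4),len(q),q.mean(0).round(4),cv2.minAreaRect((q[:,:2]*1000).astype(np.float32)))
cv2.imwrite("pics/w3.png",p["image"])
E
```

```text
shift mm [-0.5  1.9  0.2] turn [-0.0048 -0.0002 -0.0034] pos [ 0.4527 -0.2539  0.1489] f [-7.  -4.6  4. ] t [-0.83  1.56  0.33] w 0.013 60.4 clk 35.35 j [-29.  19.  -5.  66.  -0.  14.]
ft_force: [0.8, -0.2, 0.1]
grip_width: 0.0447
eef_pos: [0.4907, -0.2863, 0.2964]
ft_force: [0.7, -0.3, 0.5]
grip_width: 0.045
scene 1637 0.1424 129 [ 0.4552 -0.2527  0.1856] ((454.45330810546875, -252.7379150390625), (15.1401948928833, 56.60523223876953), 47.874755859375)
side 1047 0.1415 80 [ 0.4544 -0.2509  0.1849] ((454.0213928222656, -251.43685913085938), (13.996776580810547, 54.82505416870117), 47.500694274902344)
wrist 13286 0.1413 1076 [ 0.4525 -0.2544  0.1848] ((453.0413818359375, -255.18565368652344), (13.598238945007324, 55.29945755004883), 47.01769256591797)
```

View pics/w3.png

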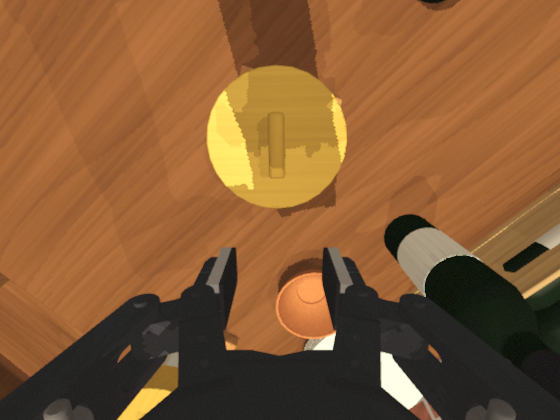

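The wrist view shows the cap seated at (277,137) with its plate at 137°. The top is at 141 mm, so the cap is home. I'll check the bystanders and hand in.

```bash
python3 m.py | egrep '^(stump|mill|tq|green)'; python3 -c "
from h import *
print(workorder.job_done())"
```

```text
stump scene 0.055 312 mean [0.4967 0.2306 0.0562] circ [0.4952 0.2311] 0.0329
mill scene 0.118 101 mean [0.4841 0.3935 0.1188] circ [0.4813 0.3947] 0.0174
tq1 scene 0.108 177 mean [0.5789 0.2836 0.1091] circ [0.5778 0.2848] 0.023
tq2 scene 0.108 135 mean [0.404  0.3496 0.1091] circ [0.4028 0.3492] 0.0237
green scene 0.108 142 mean [0.3976 0.2748 0.1091] circ [0.3953 0.2763] 0.023
stump side 0.055 505 mean [0.4947 0.2328 0.0555] circ [0.4965 0.2323] 0.0327
mill side 0.118 205 mean [0.4766 0.3987 0.1185] circ [0.4798 0.3972] 0.0172
tq1 side 0.108 244 mean [0.5779 0.2855 0.1085] circ [0.5791 0.2849] 0.0233
tq2 side 0.108 351 mean [0.402  0.3513 0.1085] circ [0.4029 0.3507] 0.022
green side 0.108 321 mean [0.3952 0.2766 0.1084] circ [0.3963 0.2755] 0.0227
the job is handed in; nothing more can be done
None
```

The candle stands upright in the lantern, the cap is screwed home against its stop and released, the objects around the candle are unmoved (bottles, carafe and bowl not re-measured), and the job is handed in with no verdict returned; on the way I set the candle down once on the table to grip it higher.

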